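# Switch on the stone light pad

### The job

Switch on the light pad that the cut stone lies on: nudge its flush slide switch by the small ridge, across the detent, all the way to the end of the slot that has the round metal dot, then let go. Leave the stone lying where it is, and leave the same kind of switch on the motor box with the speed dial alone.

Things in the scene. Friction and masses are not known exactly. Their poses are not given: they have to be found in the camera images.
- pad_slide_ridge (a point): Top middle of the light pad's switch ridge, moving with it. Ridge: black bar on a white slide, 22 mm long (frame x), 6 mm thick (frame y), 9 mm proud of the pad's flat grey top, its top 39 mm above the bench. Frame: x towards the pad's white panel, y along the slot to its ON end (round dot), z up. The top is flat and clear 40 mm to either side in x and 65 mm either way in y.
- pad_slide (a joint): Light pad slide, travel in m along the ridge's +y: 0 off (now), 0.016 fully on. Detent: about 4 N starts it, past mid-travel (0.008) it snaps to the end and stays; released before, it springs back. The pad: fixed flat grey box 220 x 160 mm, 30 mm high, frosted white panel on its far part, switch in the grey margin nearest the robot, 65 mm from pad centre.
- motor_slide (a joint): Travel (m) of the identical slide on the motor box, to be left alone: 0 now, 0.016 at its dotted end. The motor box is a fixed grey box 150 x 150 mm, 50 mm high, with a round black speed dial (36 mm across, 21 mm high) on its far half; it stands on the other side of the bench from the light pad.
- stone: Loose round cut red stone, 26 mm across, 13 mm high, 14 g, lying flat on the pad's white panel (31 mm above the bench), its edge at least 70 mm from the middle of the switch slot; to be left there. Origin: centre of its underside.

How it is judged:
By the outcome, as a careful person would: the job done as asked, in the order asked, and still so for the second after the job is handed in, with the robot touching nothing.
It also fails if it takes over 24 s, if anything falls off the work surface, if the arm or the gripper's body presses on something with over 40 N, if the wrist force passes 120 N, or if a joint passes its speed limit or range.

### The arm

A 6-joint arm with a two-finger parallel gripper is mounted at the origin on the work surface. World frame = base frame: x ahead of the robot, y to its left, z up, the work surface at z = 0. Lengths are in m, angles in rad, forces in N, time in s.
With the tool pointing down it reaches from about 0.35 to 0.85 m from the base axis. Payload 8.1 kg.
Tool frame: the origin (TCP) lies at the very end of the fingers, on their centre line; the grasp point (between the pads) lies 19 mm behind it; z points along the fingers, y is the line along which they close (so a half turn about z gives the same grasp; the last joint's range is limited). The gripper opens to 85 mm and grips with 20 to 120 N. Pads are 22 mm wide; open, the fingers measure 114 mm over their backs; the gripper's body (76 mm by 85 mm) begins 54 mm behind the grasp point. The pads swing forward as they close: fully open they stand 13 mm farther back than shut.
Start: joints at [-1.213, 0.13, 1.488, -0, 1.523, -0.085], TCP at [0.257, -0.542, 0.231] pointing down, gripper open.
Joint ranges: [-2.96, 2.96], [-0.89, 2.26], [0.02, 2.5], [-1.34, 4.48], [0, 2.73], [-2.66, 2.66]. Speed limits (rad/s): [2.39, 2.39, 2.79, 3.14, 3.14, 3.14].

### API

Orientations are given as [roll, pitch, yaw] about the fixed x, y, z axes, in that order (R = Rz(yaw) Ry(pitch) Rx(roll)).
In Python, from plant import monitor, cams, arm gives the robot as it stands.
- The arm moves only by the tool move_arm, never from a script. Its argument "plan" is a list that holds one entry, the list of rows, each a list of 6 numbers: the shift along the tool's x, y, z in mm, then the turn, a rotation vector about the tool's x, y, z in rad. In form: [[[dx, dy, dz, ax, ay, az], ...]]. A call has 1 to 12 rows; each row is the pose to reach, as a shift and turn from the pose commanded when the call began, along the tool's axes at that moment; what a row does not reach only later rows make up. A row lasts 1/8 s, in which the tool goes at most 62.5 mm and 10.7 degrees, less where a joint would pass 70% of its speed; a pose out of reach is approached as far as the arm can. A call with a gripper value outside its range is refused whole. "jaw" is the closure, from 0 (fully open) to 1 (shut), set as the call begins (left out, the last holds). The fingers move at their own pace and stop on an object; "grip_force" is the grip in N (left out, the last holds). Time passes only in rows, so rows that repeat a pose let the fingers close. It gives the time, the measured TCP pose, the force, the opening and the grip force at its end, in the units of the state.
- monitor.get_obs(): the state, without advancing time (a new reading comes with each control period).
- cams.camera(name): name is "side" or "top" or "wrist"; returns the picture (420x560x3 uint8, red, green, blue); there is no depth.
- cams.get_calibration(name): a dict with "fx", "fy", "cx", "cy" (pixels), "position" and "orientation" of the camera in the world. Camera axes: x right, y up, looking along -z (the intrinsics and any distortion apply to the point x, -y, -z); pixel columns grow to the right and rows downward; lengths in m; the calibration is good to about 2 mm. A picture is of the moment at which its call begins: read the wrist's pose just before it. get_calibration takes no time and is no camera call; for the wrist camera it gives the pose at the moment of the call.
- arm.hand_in(): hands the job in; it is judged then, once.
The state is a dict: "t": time; "joints": joint angles; "qvel": joint speeds; "joint_efforts": joint torques, N m; "ee_pos": TCP position; "tool_rot": TCP orientation; "contact_force": force on the tool from outside, world axes, zero at the start; "ft_torque": the same for the moment, N m; "width": finger opening in m; "finger_force": force on a finger pad.
Only numpy, scipy, OpenCV 4.12 (cv2) and the standard library are available. Lean on these libraries where they do the work, as an engineer would, in place of code of your own. Each camera call takes 0.05 s, during which the arm holds its last target. There are 200 camera calls.

## Working session

There is one attempt and no reset: what is moved stays moved. The work goes in short steps, Python scripts to look and compute and a tool call to move; the robot and the scene stay as the last step left them, time stands still between calls to the robot, and variables do not carry over. Pictures are saved under pics/ and viewed, at most 10 in all, crops included, and the job is handed in when it is done.

Besides the shell and the picture viewer there is one more tool, called after "Request:" by a JSON object that holds its "method" and its "body", one argument or row to a line. move_arm: Moves the arm, as the interface text tells. Its arguments: {"type":"object","properties":{"plan":{"type":"array"},"jaw":{"type":"number"},"grip_force":{"type":"number"}},"required":["plan"]}

```bash
mkdir -p pics; python3 - <<'E'
from plant import monitor, cams, arm
import cv2
o=monitor.get_obs();print(o)
for n in("top","side"):
    print(n,cams.get_calibration(n)); cv2.imwrite(f"pics/{n}0.png",cams.camera(n)[:,:,::-1])
E
```

```text
{'t': 0.0, 'joints': array([-1.21341417e+00,  1.31173575e-01,  1.48931222e+00, -4.32799935e-05,
        1.52301018e+00, -8.53849958e-02]), 'qvel': array([-2.58626230e-04,  2.03873003e-04, -1.61771764e-03,  6.67681126e-05,
       -7.37418017e-04, -2.34079657e-05]), 'joint_efforts': array([-3.42043886e-04, -5.69400001e+01, -5.00559032e+01, -1.33652488e-04,
        1.46425003e-02, -4.11229962e-05]), 'ee_pos': array([ 0.25687864, -0.54159888,  0.23021894]), 'tool_rot': array([-3.13969257e+00, -1.19249028e-04,  4.42769153e-01]), 'contact_force': array([ 0.24827307,  0.14499052, -0.13286622]), 'ft_torque': array([0.00399421, 0.00187225, 0.02906855]), 'finger_force': 0.0, 'width': 0.08539982210855375}
top {'fx': 393.49591801012474, 'fy': 393.49591801012474, 'cx': 283.6762878777073, 'cy': 210.35798665749354, 'position': array([ 0.5284277 , -0.01560596,  0.7985215 ]), 'orientation': array([ 0.06718113,  0.00712003, -1.56520728])}
side {'fx': 458.68994743202103, 'fy': 458.68994743202103, 'cx': 281.9535130315261, 'cy': 208.01329199974523, 'position': array([0.41312823, 0.63949185, 0.65418048]), 'orientation': array([ 0.86603378,  0.01426926, -2.92477817])}
```

View pics/top0.png

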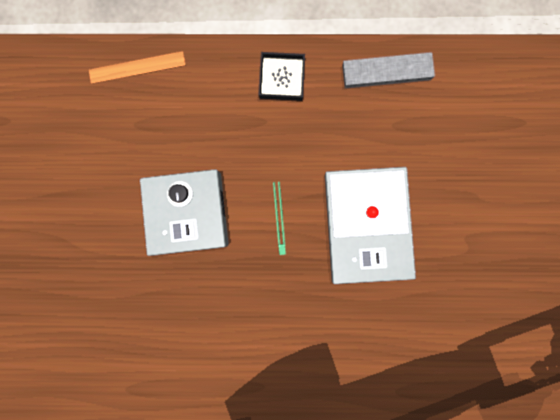

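The light pad is at right, with the stone at about (372,212) and the switch near (372,258). The dot seems to be at (354,260). I'll zoom in.

```bash
cat > h.py <<'E'
import numpy as np
from scipy.spatial.transform import Rotation as R
def ray(c,u,v,z):
    d=R.from_euler('xyz',c['orientation']).as_matrix()@np.array([(u-c['cx'])/c['fx'],-(v-c['cy'])/c['fy'],-1])
    return c['position']+d*(z-c['position'][2])/d[2]
E
python3 - <<'E'
import cv2
from plant import cams
from h import *
a=cv2.imread("pics/top0.png")[160:290,315:425]
b=cv2.imread("pics/side0.png")
cv2.imwrite("pics/c.png",cv2.resize(a[75:125,20:90],None,fx=10,fy=10,interpolation=cv2.INTER_CUBIC))
c=cams.get_calibration("top")
for n,u,v,z in(("ridge",378,258,.039),("dot",354,260,.03),("stone",372,212,.038),("cNL",333,283,.03),("cNR",414.5,278,.03),("cFL",326,170,.03),("cFR",407,168,.03)): print(n,ray(c,u,v,z).round(4))
E
```

```text
ridge [ 0.489  -0.1911  0.039 ]
dot [ 0.4844 -0.1467  0.03  ]
stone [ 0.5773 -0.1807  0.038 ]
cNL [ 0.4399 -0.1059  0.03  ]
cNR [ 0.4505 -0.2632  0.03  ]
cFL [ 0.6602 -0.0928  0.03  ]
cFR [ 0.6649 -0.252   0.03  ]
```

View pics/c.png

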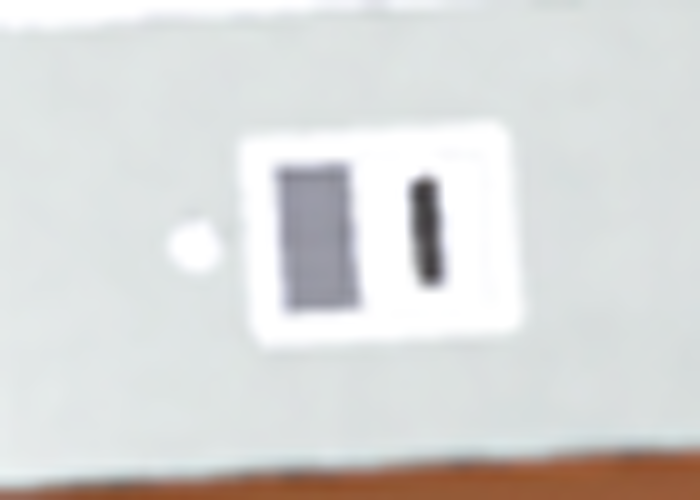

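View pics/side0.png

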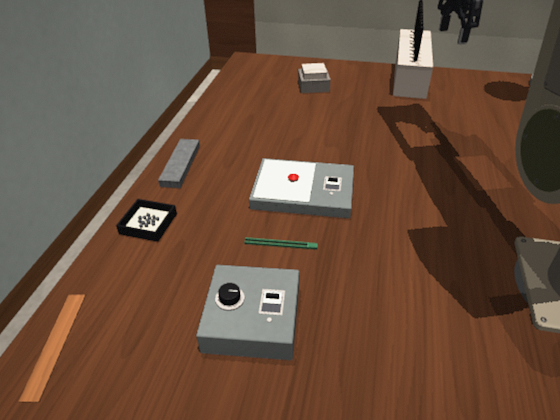

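```bash
python3 - <<'E'
from plant import cams
from h import *
c=cams.get_calibration("side")
for n,u,v,z in(("rackL",397,92,0),("rackR",428,96,0),("ridge",332.5,180.5,.039),("dot",331,193,.03),("stone",293,177.5,.038)): print(n,ray(c,u,v,z).round(4))
E
```

```text
rackL [ 0.3569 -0.7246  0.    ]
rackR [ 0.2636 -0.715   0.    ]
ridge [ 0.4875 -0.1796  0.039 ]
dot [ 0.4858 -0.146   0.03  ]
stone [ 0.576  -0.1746  0.038 ]
```

The rack is clear of the path. I'll move above the -y side of the ridge with the gripper shut.

Request:
{"method": "move_arm", "body": {
  "plan": [
    [[45, -25, 0, 0, 0, 0.05], [90, -50, 0, 0, 0, 0.1], [140, -76, 10, 0, 0, 0.15], [190, -103, 30, 0, 0, 0.21], [240, -130, 60, 0, 0, 0.27], [285, -155, 90, 0, 0, 0.33], [320, -174, 115, 0, 0, 0.388], [349, -190, 130, 0, 0, 0.388], [349, -190, 130, 0, 0, 0.388], [349, -190, 130, 0, 0, 0.388]]
  ],
  "jaw": 1
}}

```text
t: 1.35
ee_pos: [0.4908, -0.2212, 0.1013]
tool_rot: [3.141, 0.0, 0.055]
contact_force: [0.1, -0.4, 0.3]
width: 0.0001
finger_force: 0.0
```

```bash
python3 - <<'E'
from plant import monitor, cams
from h import *
import cv2
o=monitor.get_obs();print(o['t'],o['ee_pos'],o['tool_rot'],o['contact_force'],o['width'])
c=cams.get_calibration("wrist");print(c)
w=cams.camera("wrist")[:,:,::-1];cv2.imwrite("pics/w1.png",w)
E
```

```text
1.35 [ 0.4907977  -0.22121615  0.10133143] [3.14138532e+00 4.75215007e-04 5.53284911e-02] [ 0.08110632 -0.42561227  0.25022306] 0.00013997467456784064
{'fx': 318.0220715356922, 'fy': 318.0220715356922, 'cx': 275.79967252076125, 'cy': 212.06518323658545, 'position': array([ 0.56938797, -0.21811701,  0.24410717]), 'orientation': array([-3.14563142e-01, -6.17317994e-04, -1.51485195e+00])}
```

View pics/w1.png

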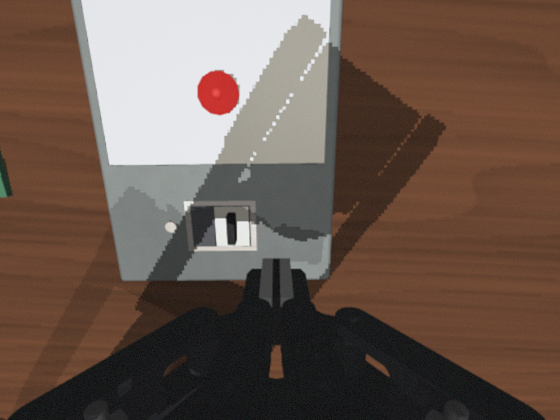

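The dot is at (170,227), the ridge at about (231,228) and the fingertip at about (277,262). The pad edges line up with the image, so the yaw is right.

```bash
python3 - <<'E'
from plant import cams
from h import *
c=cams.get_calibration("wrist")
for n,u,v,z in(("ridge",231.5,228,.039),("dot",170,227,.03),("stone",218,93,.038),("edgeL",108,165,.03),("edgeR",325,164,.03),("tip",277,262,.1013)): print(n,ray(c,u,v,z).round(4))
E
```

```text
ridge [ 0.4895 -0.1926  0.039 ]
dot [ 0.4844 -0.1473  0.03  ]
stone [ 0.5766 -0.1832  0.038 ]
edgeL [ 0.5271 -0.1075  0.03  ]
edgeR [ 0.5358 -0.254   0.03  ]
tip [ 0.4968 -0.2234  0.1013]
```

Request:
{"method": "move_arm", "body": {
  "plan": [
    [[0, 0, 20, 0, 0, 0], [0, 0, 40, 0, 0, 0], [0, 0, 55, 0, 0, 0], [0, 0, 63, 0, 0, 0], [0, 0, 68, 0, 0, 0], [0, 0, 68, 0, 0, 0], [0, 0, 68, 0, 0, 0]]
  ]
}}

```text
t: 2.28
ee_pos: [0.4915, -0.2211, 0.0339]
tool_rot: [3.141, -0.001, 0.055]
contact_force: [-0.5, -0.2, -0.1]
width: 0.0001
finger_force: 0.0
```

Request:
{"method": "move_arm", "body": {
  "plan": [
    [[0, -3, 0, 0, 0, 0], [0, -6, 0, 0, 0, 0], [0, -9, 0, 0, 0, 0], [0, -12, 0, 0, 0, 0], [0, -12, 0, 0, 0, 0]]
  ]
}}

```text
t: 2.9
ee_pos: [0.4903, -0.2086, 0.0333]
tool_rot: [-3.141, 0.0, 0.055]
contact_force: [0.9, 0.3, 0.6]
width: 0.0002
finger_force: 0.0
```

Request:
{"method": "move_arm", "body": {
  "plan": [
    [[0, -1.5, 0, 0, 0, 0], [0, -3, 0, 0, 0, 0], [0, -4, 0, 0, 0, 0], [0, -4, 0, 0, 0, 0]]
  ]
}}

```text
t: 3.4
ee_pos: [0.4901, -0.2049, 0.0333]
tool_rot: [-3.142, 0.0, 0.055]
contact_force: [0.7, 0.0, -0.5]
width: -0.0004
finger_force: 0.0
```

Request:
{"method": "move_arm", "body": {
  "plan": [
    [[0, -1.5, 0, 0, 0, 0], [0, -3, 0, 0, 0, 0], [0, -4, 0, 0, 0, 0], [0, -4, 0, 0, 0, 0]]
  ]
}}

```text
t: 3.9
ee_pos: [0.4899, -0.2008, 0.0333]
tool_rot: [-3.142, 0.0, 0.055]
contact_force: [0.8, -0.2, -0.1]
width: -0.0001
finger_force: 0.0
```

Request:
{"method": "move_arm", "body": {
  "plan": [
    [[0, -1, 0, 0, 0, 0], [0, -2, 0, 0, 0, 0], [0, -3, 0, 0, 0, 0], [0, -3, 0, 0, 0, 0]]
  ]
}}

```text
t: 4.4
ee_pos: [0.4898, -0.1982, 0.0333]
tool_rot: [3.141, -0.0, 0.055]
contact_force: [0.1, -3.1, -1.9]
width: 0.0001
finger_force: 1.5
```

```bash
python3 - <<'E'
from plant import monitor, cams
import cv2
o=monitor.get_obs();print(o['t'],o['contact_force'])
w=cams.camera("wrist")[:,:,::-1];cv2.imwrite("pics/w2.png",cv2.resize(w[150:350,130:380],None,fx=3,fy=3,interpolation=cv2.INTER_CUBIC))
E
```

```text
4.4 [ 0.12699852 -3.14869957 -1.85321814]
```

View pics/w2.png

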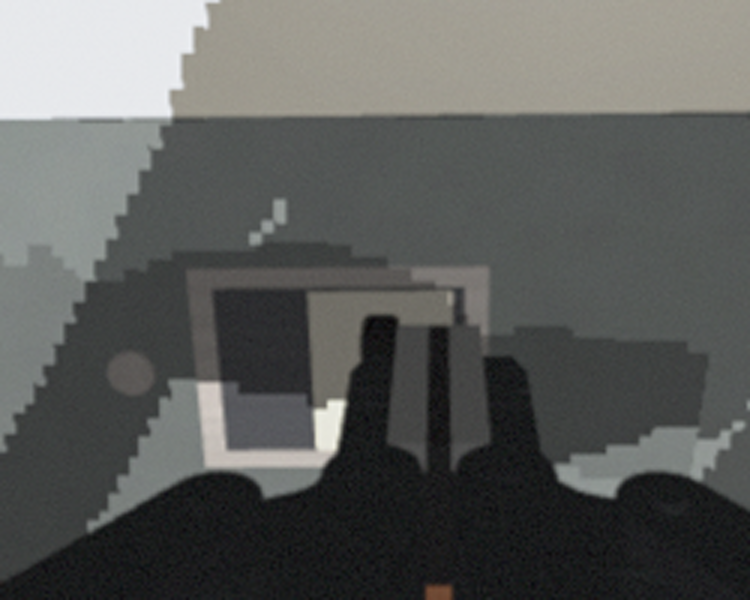

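The finger is just touching the ridge, at crop (380,320), with 3 N against it. Next I push across the detent.

Request:
{"method": "move_arm", "body": {
  "plan": [
    [[0, -2, 0, 0, 0, 0], [0, -4, 0, 0, 0, 0], [0, -6, 0, 0, 0, 0], [0, -8, 0, 0, 0, 0], [0, -10, 0, 0, 0, 0], [0, -12, 0, 0, 0, 0], [0, -12, 0, 0, 0, 0]]
  ]
}}

```text
t: 5.32
ee_pos: [0.4932, -0.1924, 0.0376]
tool_rot: [3.129, -0.008, 0.055]
contact_force: [0.1, -16.0, 1.4]
width: 0.0001
finger_force: 4.6
```

Request:
{"method": "move_arm", "body": {
  "plan": [
    [[0, -1, 0, 0, 0, 0], [0, -2, 0, 0, 0, 0], [0, -3, 0, 0, 0, 0], [0, -4, 0, 0, 0, 0], [0, -4, 0, 0, 0, 0]]
  ]
}}

```text
t: 5.95
ee_pos: [0.491, -0.1878, 0.0356]
tool_rot: [3.131, -0.005, 0.054]
contact_force: [1.5, -19.7, -2.3]
width: -0.0002
finger_force: 6.0
```

```bash
python3 - <<'E'
from plant import monitor, cams
import cv2
o=monitor.get_obs();print(o['t'],o['contact_force'],o['ee_pos'])
w=cams.camera("wrist")[:,:,::-1];cv2.imwrite("pics/w3.png",cv2.resize(w[150:350,130:380],None,fx=3,fy=3,interpolation=cv2.INTER_CUBIC))
E
```

```text
5.95 [  1.51372112 -19.7492482   -2.29105121] [ 0.49103538 -0.18775473  0.03561021]
```

View pics/w3.png

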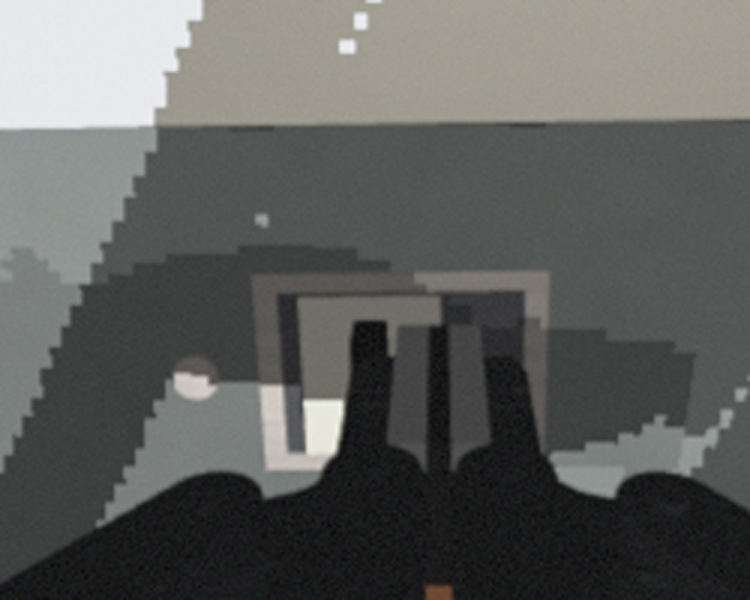

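The slide is about 13 of 16 mm across, with a small gap left at crop x 280–298. I'll keep pushing.

Request:
{"method": "move_arm", "body": {
  "plan": [
    [[0, -1, 0, 0, 0, 0], [0, -2, 0, 0, 0, 0], [0, -3, 0, 0, 0, 0], [0, -3, 0, 0, 0, 0], [0, -3, 0, 0, 0, 0]]
  ]
}}

```text
t: 6.62
ee_pos: [0.4897, -0.1827, 0.0344]
tool_rot: [3.135, -0.002, 0.054]
contact_force: [0.3, -18.9, -3.2]
width: -0.0
finger_force: 9.3
```

Request:
{"method": "move_arm", "body": {
  "plan": [
    [[0, -1, 0, 0, 0, 0], [0, -2, 0, 0, 0, 0], [0, -2, 0, 0, 0, 0]]
  ]
}}

```text
t: 7.0
ee_pos: [0.4897, -0.1824, 0.0344]
tool_rot: [3.132, -0.003, 0.054]
contact_force: [0.8, -25.9, -6.7]
width: 0.0001
finger_force: 13.7
```

Request:
{"method": "move_arm", "body": {
  "plan": [
    [[0, 3, 0, 0, 0, 0], [0, 7, 0, 0, 0, 0], [0, 12, 0, 0, 0, 0], [0, 12, 0, 0, 0, 0], [0, 12, -15, 0, 0, 0], [0, 20, -50, 0, 0, 0], [0, 30, -90, 0, 0, 0], [0, 30, -90, 0, 0, 0], [0, 30, -90, 0, 0, 0]]
  ]
}}

```text
t: 8.12
ee_pos: [0.4903, -0.2067, 0.1237]
tool_rot: [3.142, -0.001, 0.055]
contact_force: [0.0, 0.1, 0.2]
width: 0.0002
finger_force: 0.0
```

```bash
python3 - <<'E'
from plant import monitor, cams
from h import *
import cv2
o=monitor.get_obs();print(o['t'],o['contact_force'],o['ee_pos'])
c=cams.get_calibration("wrist")
w=cams.camera("wrist")[:,:,::-1];cv2.imwrite("pics/w4.png",w)
hsv=cv2.cvtColor(w,cv2.COLOR_BGR2HSV);m=(hsv[...,1]>200)&(w[...,2]>150);v,u=np.nonzero(m);print(ray(c,u.mean(),v.mean(),.038))
cv2.imwrite("pics/w4.png",cv2.resize(w[50:300,80:350],None,fx=2,fy=2,interpolation=cv2.INTER_CUBIC))
E
```

```text
8.125 [0.04161173 0.14979306 0.1606997 ] [ 0.49031784 -0.20666795  0.12365165]
[ 0.576768   -0.17656883  0.038     ]
```

View pics/w4.png

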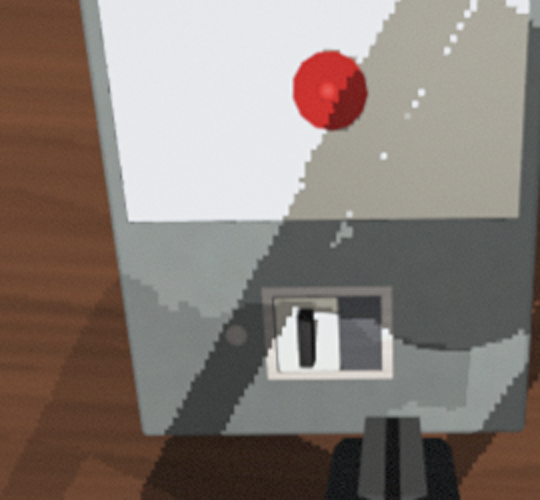

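The slide sits at the dotted end of its slot, with the ridge at crop (307,337) and the dark gap on the right. The stone hasn't been touched and the arm is clear.

```bash
python3 -c "
from plant import arm
print(arm.hand_in())"
```

```text
the job is handed in; nothing more can be done
None
```

The light pad's slide switch is at its dotted ON end, confirmed in the last wrist picture; I did not touch the stone or the motor box's switch, and the job was handed in at about 8 s.

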